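# Pry open the gas filter unit's cover

## Robot

A 6-joint arm with a two-finger parallel gripper is mounted at the origin on the work surface. World frame = base frame: x ahead of the robot, y to its left, z up, the work surface at z = 0. Lengths are in m, angles in rad, forces in N, time in s.
With the tool pointing down it reaches from about 0.225 to 0.875 m from the base axis. Payload 3.4 kg.
Tool frame: the origin (TCP) lies at the very end of the fingers, on their centre line; the grasp point (between the pads) lies manip.grip_point_offset behind it (manip.grip_point_offset is the distance from the TCP to the grasp point, in m); z points along the fingers, y is the line along which they close (so a half turn about z gives the same grasp; the last joint's range is limited). The gripper opens to 85 mm and grips with 20 to 120 N. Pads are 22 mm wide; open, the fingers measure 114 mm over their backs; the gripper's body (76 mm by 85 mm) begins 54 mm behind the grasp point. The pads swing forward as they close: fully open they stand 13 mm farther back than shut.
Start: joints at [1.043, 0.276, 1.505, -0, 1.361, -0.121], TCP at [0.228, 0.528, 0.231] pointing down, gripper open.
Joint ranges: [-2.89, 2.89], [-0.75, 2.08], [0.22, 2.7], [-1.18, 4.32], [0.11, 2.71], [-2.7, 2.7]. Speed limits (rad/s): [2.57, 2.57, 3.14, 3.14, 3.14, 3.14].

## Interface

Orientations are given as a unit quaternion [w, x, y, z].
In Python, from rig import manip gives the robot as it stands.
- The arm moves only by the shell command python3 -m pendant 'ROWS' [FORCE]. ROWS is JSON, a list of rows, each an object of numbers: "jaw": the opening, from -1 (shut) to 1 (fully open); "tx", "ty", "tz": the shift along the world's x, y, z in cm; "ax", "ay", "az": the turn, a rotation vector about the world's x, y, z in degrees. In form: [{"jaw": .., "tx": .., "ty": .., "tz": .., "ax": .., "ay": .., "az": ..}, ...]. A call has 1 to 10 rows; each row is the pose to reach, as a shift and turn from the pose commanded when the call began; what a row does not reach only later rows make up. A row lasts 1/8 s, in which the tool goes at most 62.5 mm and 10.7 degrees, less where a joint would pass 70% of its speed; a pose out of reach is approached as far as the arm can. A call with a gripper value outside its range is refused whole. The fingers move at their own pace and stop on an object; FORCE is the grip in N (left out, the last holds). Time passes only in rows, so rows that repeat a pose let the fingers close. It gives the time, the measured TCP pose, the force, the opening and the grip force at its end, in the units of the state.
- manip.get_state(): the state, without advancing time (a new reading comes with each control period).
- manip.get_image(name): name is "scene" or "top"; returns a dict with "pixels" (480x640x3 uint8, blue, green, red), "depth" (480x640 float32, m along the optical axis (not along the pixel's ray), 0 where there is no reading), "fx", "fy", "cx", "cy" (pixels), "D" ([k1, k2, p1, p2, k3] as OpenCV has them; the pictures are not rectified), "pose" (4x4, takes a point from camera to world coordinates). Camera axes: x right, y down, z forward; pixel columns grow to the right and rows downward; lengths in m; the calibration is good to about 2 mm. A picture is of the moment at which its call begins.
- manip.sign_off(): hands the job in; it is judged then, once.
The state is a dict: "clock": time; "qpos": joint angles; "qd": joint speeds; "effort": joint torques, N m; "position": TCP position; "ee_rot": TCP orientation; "contact_force": force on the tool from outside, world axes, zero at the start; "moment": the same for the moment, N m; "width": finger opening in m; "gripper_force": force on a finger pad.
Only numpy, scipy, OpenCV 4.12 (cv2) and the standard library are available. Lean on these libraries where they do the work, as an engineer would, in place of code of your own. Each camera call takes 0.05 s, during which the arm holds its last target. There are 200 camera calls.

## Task

On the white gas filter unit, slide the little metal guard fully open so that the cover's lip is free. Then take the flat blade tool from the white mat, put its blade under the lip and lever the hinged cover up until it stands well open (60 degrees or more) by itself; the gripper itself must not touch the cover. Finally lay the tool down flat on the mat again without dropping it, leaving the guard and the cover open and the brush, bottle, beaker, jar and tube rack where they are.

Things in the scene. Friction and masses are not known exactly. Their poses are not given: they have to be found in the camera images.
- filter_unit: White box fixed to the bench, 160 (x) x 220 (y) x 78 mm high with its cover, hollow behind its front wall. Origin: centre of its underside; x points from its front to its back (the hinge), y along its width, z up. Along its front runs a step 45 mm deep (x -125 to -80 mm), full width, top 58 mm above the bench, on which the guard slides.
- cover (a joint): Hinge of the grey plastic cover, a flat panel 158 x 220 x 8 mm lying flush on the unit, with a lip 40 mm wide in the middle of its front edge that stands out 18 mm over the step. The hinge is along the unit's back: 0 shut, grows as the front edge swings up and back, at most 1.75 rad. It is stiff: the cover stays where it is left, and moves with about 2 N at the lip.
- cover_lip (a point): Middle of the lip's front edge, mid thickness of the cover, 176 mm from the hinge axis; 74 mm above the bench when shut. The gap below, between step (58 mm) and lip (70 mm), is 12 mm high and runs on as a notch 60 mm wide through the unit's front wall, so a blade can slide in along the unit's +x. Moves with the cover.
- cover_hinge (a point): Point on the hinge axis at its middle, 74 mm above the bench, fixed to the unit; the hinge axis is this point's y.
- guard (a joint): Position of the sliding guard along the step: 0 shut (centred over the lip), grows towards the unit's +y, 0.075 m fully open. Slides with about 1.5 N.
- guard_tab (a point): Centre of the top of the guard's black tab, 122 mm above the bench. The tab is 14 mm thick (unit x), 40 mm wide (unit y), 30 mm tall and stands on the guard: an aluminium hood 60 mm wide (unit y), 34 mm deep, its top 92 mm above the bench, that covers the lip from above and in front. Moves with the guard.
- blade_tool: Loose flat pry tool, 180 mm, 90 g: black handle 100 x 22 x 18 mm (x -100 to 0), then a steel blade 80 mm long, 16 mm wide (12 mm at the tip), 3 mm thick, at mid height of the handle. Origin: under the joint of handle and blade, at the handle's underside; x points to the tip, z up. Lies on the mat on its handle, beside the brush (90 mm apart, either can be left).
- blade_grip (a point): Point in the middle of the handle's section, 30 mm behind the blade, near the tool's centre of mass; a good place to grasp across the 22 mm width.
- blade_tip (a point): Middle of the blade's tip, 110 mm ahead of blade_grip at the same height.
- mat: White plastic mat fixed on the bench, 240 (x) x 200 (y) x 4 mm. Origin: centre of its underside.
- brush: Loose cleaning brush lying on the mat, 163 mm long, 14 mm high: wooden handle, aluminium ferrule, white bristle block 26 mm wide. Leave it there. Origin: underside, front end of the handle; x points to the bristles.
- reagent_bottle: Amber bottle 70 mm across, 150 mm tall, standing. Origin: centre of its underside.
- beaker: Clear plastic beaker 70 mm across, 90 mm tall. Origin: centre of its underside.
- jar: White plastic jar 60 mm across, 70 mm tall. Origin: centre of its underside.
- tube_rack: White rack full of tubes, 110 x 220 x 89 mm. Origin: centre of its underside.
Mind the look-alikes: they are no part of the job. Leave any blue look-alike of the blade_tool alone.

How it is judged:
On the way, in this order (a step that is already met when the one before it is completed fails the run):
1. the guard is slid open (past 62 of its 75 mm) while the cover is still shut (value of joint guard above 0.062 m and value of joint cover below 0.03 rad), for 0.2 s.
2. the cover is levered up past 0.15 rad with the blade tool bearing on it, the guard open (value of joint guard above 0.062 m and value of joint cover above 0.15 rad and contact force between blade_tool and cover above 0.2 N), for 0.1 s.
3. the cover stands open past 1.0 rad (value of joint cover above 1 rad), for 0.2 s.
At the end, for the whole second after the job is handed in: The cover stands still, open past 1.0 rad (57 degrees), the guard is open past 62 mm, and the blade tool lies flat at rest with its grip point over the mat (both its grip point and its tip below 24 mm height), let go (value of joint cover above 1 rad and value of joint guard above 0.062 m and velocity of joint cover between -0.05 and 0.05 rad/s and height (world z) of each of blade_grip, blade_tip below 0.024 m and x of blade_grip in the frame of mat between -0.12 and 0.12 m and y of blade_grip in the frame of mat between -0.1 and 0.1 m and linear speed of blade_tool below 0.02 m/s and contact force between blade_tool and cover below 0.05 N); the robot touches nothing.
It fails at once if the gripper touches the cover (more than 1 N) (contact force between any of the fingers, the arm and cover above 1 N).
It fails at once if the blade tool is dropped or thrown (faster than 0.8 m/s while not held) (contact force between the fingers and blade_tool below 0.01 N and linear speed of blade_tool above 0.8 m/s).
It fails at once if the brush, bottle, beaker, jar or tube rack is moved more than 40 mm (distance of any of brush, reagent_bottle, beaker, jar, tube_rack from where it was at the start of the episode above 0.04 m).
It also fails if it takes over 64 s, if anything falls off the work surface, if the arm or the gripper's body presses on something with over 40 N, if the wrist force passes 120 N, or if a joint passes its speed limit or range.

## Working session

There is one attempt and no reset: what is moved stays moved. The work goes in short steps, Python scripts to look and compute and a shell command to move; the robot and the scene stay as the last step left them, time stands still between calls to the robot, and variables do not carry over. Pictures are saved under pics/ and viewed, at most 10 in all, crops included, and the job is handed in when it is done.

```bash
ls; mkdir -p pics; cat > h.py <<'E'
import numpy as np, cv2
from rig import manip
def cap(n):
    d=manip.get_image(n); np.savez('/tmp/%s.npz'%n,**{k:np.array(v) for k,v in d.items()}); return d
def load(n): return dict(np.load('/tmp/%s.npz'%n))
def K(d): return np.array([[d['fx'],0,d['cx']],[0,d['fy'],d['cy']],[0,0,1]],float)
def rays(d,px):
    u=cv2.undistortPoints(np.array(px,float).reshape(-1,1,2),K(d),np.array(d['D'],float)).reshape(-1,2)
    P=np.array(d['pose']); return P[:3,3],(np.c_[u,np.ones(len(u))])@P[:3,:3].T
def onplane(d,px,z):
    o,r=rays(d,px); return o+r*((z-o[2])/r[:,2])[:,None]
def bydepth(d,px):
    o,r=rays(d,px); z=np.array([d['depth'][int(round(v)),int(round(u))] for u,v in px]); return o+r*z[:,None]
def proj(d,X):
    P=np.linalg.inv(np.array(d['pose'])); r,_=cv2.Rodrigues(P[:3,:3]); return cv2.projectPoints(np.array(X,float).reshape(-1,1,3),r,P[:3,3],K(d),np.array(d['D'],float))[0].reshape(-1,2)
E
python3 - <<'E'
from h import *
for n in('scene','top'):
    d=cap(n); cv2.imwrite('pics/%s0.png'%n,d['pixels']); print(n,d['fx'],d['cx'],d['cy'],d['D'],np.round(d['pose'],3).tolist())
print(manip.get_state(),manip.grip_point_offset)
E
```

```text
pics
scene 501.3804991347797 316.1759566322595 242.63970237332867 [-0.11411059  0.          0.          0.          0.        ] [[0.165, 0.584, -0.795, 1.494], [0.986, -0.101, 0.13, -0.146], [-0.004, -0.805, -0.593, 0.816], [0.0, 0.0, 0.0, 1.0]]
top 541.6677448430236 311.84536942566695 234.37847433284074 [-0.01971142  0.          0.          0.          0.        ] [[-0.002, -0.998, 0.056, 0.454], [-1.0, 0.004, 0.024, -0.023], [-0.024, -0.056, -0.998, 1.445], [0.0, 0.0, 0.0, 1.0]]
{'clock': 0.1, 'qpos': array([ 1.04305084e+00,  2.76539973e-01,  1.50601497e+00,  1.01657627e-05,
        1.36073270e+00, -1.20992357e-01]), 'qd': array([-0.00014404, -0.00181735, -0.00079266,  0.00114777, -0.00150022,
       -0.00169083]), 'effort': array([ 2.56880405e-03, -4.17699409e+01, -2.46406049e+01, -3.91810481e-04,
        5.96006488e-03,  1.47875210e-05]), 'position': array([0.22723838, 0.52766469, 0.23051818]), 'ee_rot': array([-2.74815931e-04,  2.01978418e-01,  9.79389606e-01, -8.01713316e-04]), 'contact_force': array([ 0.34638202, -1.13142861, -0.27407499]), 'moment': array([-0.01641972,  0.02155463, -0.01238178]), 'gripper_force': 0.0, 'width': 0.08500012066155534} 0.0187
```

View pics/scene0.png

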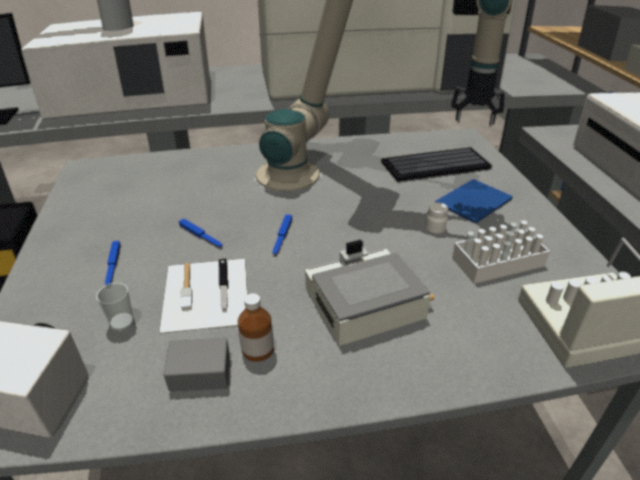

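View pics/top0.png

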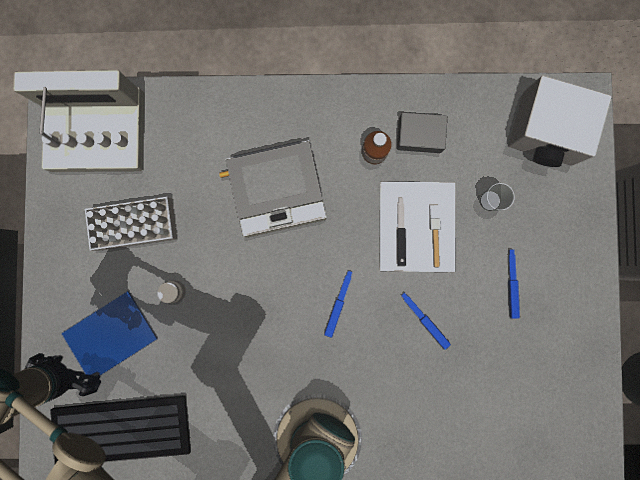

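The scene view shows the mat (205,293) with the black-handled tool at (224,283), the unit at (367,295), and the guard tab at (354,247). In the top view the tool is at (401,232) with its tip up (+x), the brush at (435,235), the unit at (278,187) with its front towards the robot, and the tab at (278,216).

```bash
python3 - <<'E'
from h import *
def blob(d,roi,lo,hi,minA=15):
    x0,y0,x1,y1=roi; m=np.zeros(d['pixels'].shape[:2],np.uint8)
    m[y0:y1,x0:x1]=cv2.inRange(d['pixels'],lo,hi)[y0:y1,x0:x1]
    n,l,s,c=cv2.connectedComponentsWithStats(m); i=1+np.argmax(s[1:,4]); return (l==i).astype(np.uint8),s[i],c[i]
t=load('top'); s=load('scene')
# black tab, handle
for n,d,roi,z in(('tabT',t,(255,200,300,232),.122),('handT',t,(390,215,412,272),.022),('handS',s,(214,255,236,288),.022),('tabS',s,(340,235,370,258),.107)):
    m,st,c=blob(d,roi,(0,0,0),(60,60,60)); r=cv2.minAreaRect(cv2.findNonZero(m)); 
    p=onplane(d,[c],z)[0]; print(n,st,c,[np.round(v,1).tolist() for v in cv2.boxPoints(r)], np.round(p,4)); 
    print('  corners',np.round(onplane(d,cv2.boxPoints(r),z)[:,:2],3).tolist(), 'depth pt',np.round(bydepth(d,[c])[0],4))
# mat, cover
m,st,c=blob(t,(375,175,462,278),(200,200,200),(255,255,255)); print('mat',st,np.round(onplane(t,[(st[0],st[1]),(st[0]+st[2],st[1]+st[3])],.004),3))
for d,n,f,roi in((t,'top',5,(215,130,335,245)),(t,'top',5,(375,175,465,280)),(s,'scene',5,(295,225,445,345))):
    x0,y0,x1,y1=roi; cv2.imwrite('pics/c_%s%d.png'%(n,x0),cv2.resize(d['pixels'][y0:y1,x0:x1],None,fx=f,fy=f,interpolation=2))
E
```

```text
tabT [270 212  17  10 100] [277.89 216.61] [[269.6000061035156, 215.39999389648438], [284.6000061035156, 211.60000610351562], [286.20001220703125, 217.6999969482422], [271.1000061035156, 221.5]] [0.5731 0.0916 0.122 ]
  corners [[0.576, 0.112], [0.585, 0.075], [0.57, 0.071], [0.561, 0.108]] depth pt [0.5733 0.0918 0.1206]
handT [397 228   9  38 311] [400.90353698 246.08360129] [[397.0, 228.0], [405.0, 228.0], [405.0, 265.0], [397.0, 265.0]] [ 0.5032 -0.2226  0.022 ]
  corners [[0.551, -0.213], [0.551, -0.234], [0.454, -0.233], [0.454, -0.212]] depth pt [ 0.5034 -0.2234  0.0166]
handS [220 260   7  25 151] [223.00662252 273.50993377] [[220.0, 260.0], [226.0, 260.0], [226.0, 284.0], [220.0, 284.0]] [ 0.5171 -0.2206  0.022 ]
  corners [[0.461, -0.227], [0.464, -0.212], [0.558, -0.214], [0.556, -0.229]] depth pt [ 0.5215 -0.2203  0.0256]
tabS [347 241  15  14 164] [353.92073171 247.06097561] [[344.8999938964844, 243.8000030517578], [360.5, 239.89999389648438], [363.1000061035156, 250.5], [347.6000061035156, 254.39999389648438]] [0.5755 0.0943 0.107 ]
  corners [[0.559, 0.076], [0.55, 0.116], [0.592, 0.113], [0.6, 0.074]] depth pt [0.5835 0.0922 0.1132]
mat [403 182  17   1  17] [[ 0.675 -0.233  0.004]
 [ 0.672 -0.278  0.004]]
```

View pics/c_top215.png

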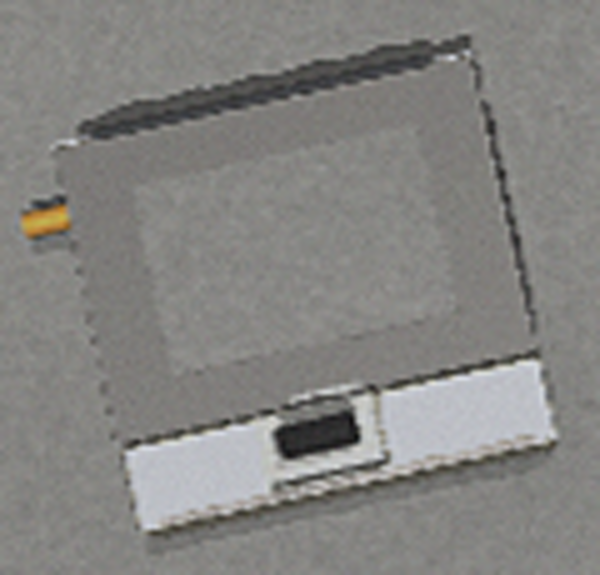

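View pics/c_scene295.png

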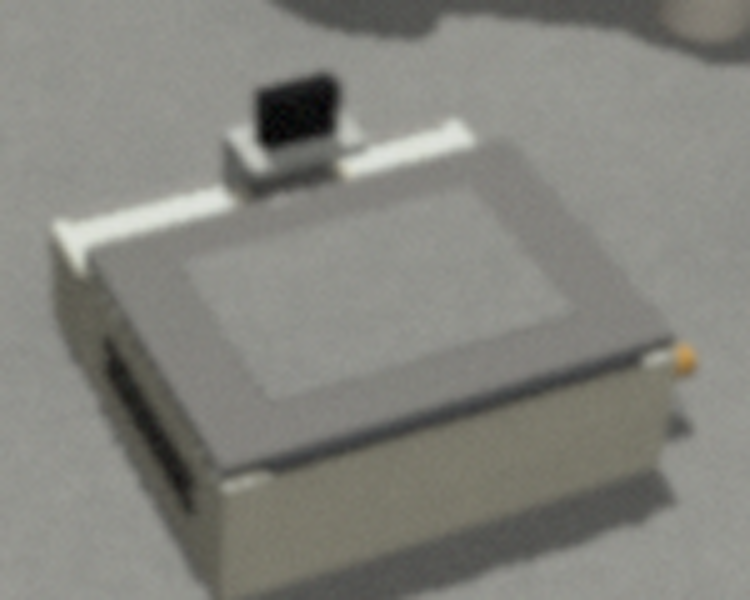

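The crops show the cover's front edge corners at about (240,219) and (322.4,200.4), the step's front corners at (244.4,236) and (326,217.4), and the cover's back corners at (227,159) and (309,140), in top pixels. The guard is shut over the lip.

```bash
python3 - <<'E'
from h import *
t=load('top'); s=load('scene')
F=onplane(t,[(244.4,236),(326,217.4)],.058)[:,:2]; C=onplane(t,[(240,219),(322.4,200.4),(309,140),(227,159)],.078)[:,:2]
print('step',F.round(4).tolist(),'cov',C.round(4).tolist())
for a,b in((F[0],F[1]),(C[0],C[1]),(C[3],C[2])):
    v=a-b; print('len',np.linalg.norm(v).round(4),'yaw from y',np.degrees(np.arctan2(-v[0],v[1])).round(2))
for a,b in((C[3],C[0]),(C[2],C[1])):
    v=a-b; print('len',np.linalg.norm(v).round(4),'yaw x',np.degrees(np.arctan2(v[1],v[0])).round(2))
def tri(a,b):
    o1,r1=rays(t,[a]);o2,r2=rays(s,[b]); A=np.c_[r1[0],-r2[0]]; k=np.linalg.lstsq(A,o2-o1,rcond=None)[0]
    p,q=o1+k[0]*r1[0],o2+k[1]*r2[0]; return ((p+q)/2).round(4),np.linalg.norm(p-q).round(4)
# tab back-top edge: top view corners / scene crop corners
print('tab',tri((215+272/5,130+430/5),(295+338/5,225+72/5)),tri((215+355/5,130+408/5),(295+257/5,225+90/5)))
# unit cover corners
print('covBR',tri((309,140),(295+225/5,225+470/5)),'covBL',tri((227,159),(295+672/5,225+345/5)))
# tool
sub=t['pixels'][180:275,385:415]
g=sub.astype(int)
hs=cv2.inRange(sub,(0,0,0),(60,60,60))
pts=[(u+385,v+180) for v,u in np.argwhere(hs>0)]
P=onplane(t,pts,.022)[:,:2]; print('hand ext',P.min(0).round(4),P.max(0).round(4))
line=cv2.fitLine(P.astype(np.float32),cv2.DIST_L2,0,.01,.01).ravel(); print(line.round(4))
# blade rows: non-white
for v in range(12,50,3):
    w=np.where(g[v].mean(1)<205)[0]; print(v+180,(w+385).tolist(),g[v].mean(1)[8:24].astype(int).tolist())
print('handle scene/top',tri((401,228),(223,284)),tri((401,265.5),(223,260)))
m=cv2.inRange(t['pixels'],(185,185,185),(255,255,255)); m[:, :375]=0; m[:,462:]=0; m[:175]=0; m[280:]=0
x,y,w,h=cv2.boundingRect(m); M=onplane(t,[(x-.5,y-.5),(x+w-.5,y+h-.5)],.004); print('mat',M.round(3).tolist())
E
```

```text
step [[0.5292, 0.1835], [0.5763, -0.0266]] cov [[0.5714, 0.1919], [0.6179, -0.0176], [0.7732, 0.0161], [0.7257, 0.2263]]
len 0.2153 yaw from y 12.64
len 0.2146 yaw from y 12.49
len 0.2154 yaw from y 12.74
len 0.1581 yaw x 12.54
len 0.159 yaw x 12.24
tab (array([0.5746, 0.1133, 0.1262]), np.float64(0.0025)) (array([0.585 , 0.0723, 0.1284]), np.float64(0.0022))
covBR (array([0.7738, 0.0184, 0.0775]), np.float64(0.0046)) covBL (array([0.7276, 0.2296, 0.0722]), np.float64(0.0046))
hand ext [ 0.4537 -0.2565] [ 0.6749 -0.212 ]
[ 0.9981 -0.0621  0.506  -0.2231]
192 [385, 386, 387, 388, 389, 390, 391, 392, 393, 394, 395, 396, 397, 398, 399, 400, 401, 402, 403, 404, 405, 406, 407, 408, 409, 410, 411, 412, 413, 414] [193, 195, 194, 195, 192, 189, 193, 197, 194, 195, 192, 189, 197, 191, 192, 190]
195 [385, 386, 387, 388, 389, 390, 391, 392, 393, 394, 395, 396, 397, 398, 399, 400, 401, 402, 403, 404, 405, 406, 407, 408, 409, 410, 411, 412, 413, 414] [194, 190, 192, 195, 194, 194, 191, 198, 199, 195, 194, 195, 191, 192, 194, 190]
198 [385, 386, 387, 388, 389, 390, 391, 392, 393, 394, 395, 396, 39
[... 2003 characters left out ...]
50, 174, 179, 177, 176, 170, 192, 195, 196, 196, 195]
225 [385, 386, 387, 388, 389, 390, 391, 392, 393, 394, 395, 396, 397, 398, 399, 400, 401, 402, 403, 404, 405, 406, 407, 408, 409, 410, 411, 412, 413, 414] [194, 196, 194, 200, 167, 165, 175, 177, 179, 170, 173, 188, 191, 192, 193, 197]
228 [385, 386, 387, 388, 389, 390, 391, 392, 393, 394, 395, 396, 397, 398, 399, 400, 401, 402, 403, 404, 405, 406, 407, 408, 409, 410, 411, 412, 413, 414] [198, 192, 204, 167, 85, 38, 36, 30, 34, 31, 38, 30, 174, 203, 196, 197]
handle scene/top (array([ 0.5511, -0.223 ,  0.0172]), np.float64(0.0023)) (array([ 0.4525, -0.2219,  0.0145]), np.float64(0.003))
mat [[0.677, -0.173, 0.004], [0.436, -0.366, 0.004]]
```

View pics/c_top375.png

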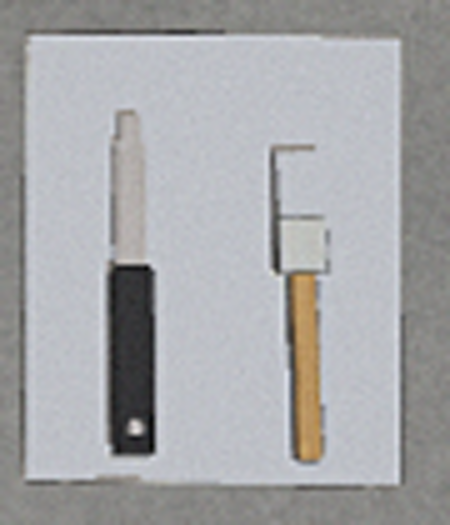

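The enlarged mat shows the tool lying nearly along world x: handle 401±4 px, tip at (400,197), brush at column 435. The points I'll work from:

| Point | x (m) | y (m) | Note |
|---|---|---|---|
| Tool grip | 0.522 | -0.223 | |
| Unit | 0.672 | 0.104 | yaw 12.5° |
| Guard tab | 0.573 | 0.092 | top at z ≈ 0.122 |

The sizes match the text. I'll move to the guard first.

```bash
python3 -m pendant '[{"jaw":-1,"tx":6,"ty":-6,"az":9},{"jaw":-1,"tx":12,"ty":-12,"az":18},{"jaw":-1,"tx":17,"ty":-18,"az":27},{"jaw":-1,"tx":21,"ty":-23,"az":35.8},{"jaw":-1,"tx":25,"ty":-28,"az":35.8},{"jaw":-1,"tx":28,"ty":-33,"az":35.8},{"jaw":-1,"tx":31,"ty":-38,"az":35.8},{"jaw":-1,"tx":34,"ty":-43,"az":35.8},{"jaw":-1,"tx":35.6,"ty":-48.5,"az":35.8},{"jaw":-1,"tx":35.6,"ty":-48.5,"az":35.8}]' 40
python3 -m pendant '[{"jaw":-1,"tz":-4},{"jaw":-1,"tz":-8},{"jaw":-1,"tz":-12},{"jaw":-1,"tz":-12.6},{"jaw":-1,"tz":-12.6}]'
```

```text
invalid input at $[0]: expected keys jaw, tx, ty, tz, ax, ay, az
invalid input at $[0]: expected keys jaw, tx, ty, tz, ax, ay, az
```

```bash
python3 -m pendant '[{"jaw":-1,"tx":6,"ty":-6,"tz":0,"ax":0,"ay":0,"az":9},{"jaw":-1,"tx":12,"ty":-12,"tz":0,"ax":0,"ay":0,"az":18},{"jaw":-1,"tx":17,"ty":-18,"tz":0,"ax":0,"ay":0,"az":27},{"jaw":-1,"tx":21,"ty":-23,"tz":0,"ax":0,"ay":0,"az":35.8},{"jaw":-1,"tx":25,"ty":-28,"tz":0,"ax":0,"ay":0,"az":35.8},{"jaw":-1,"tx":28,"ty":-33,"tz":0,"ax":0,"ay":0,"az":35.8},{"jaw":-1,"tx":31,"ty":-38,"tz":0,"ax":0,"ay":0,"az":35.8},{"jaw":-1,"tx":34,"ty":-43,"tz":0,"ax":0,"ay":0,"az":35.8},{"jaw":-1,"tx":35.6,"ty":-48.5,"tz":0,"ax":0,"ay":0,"az":35.8},{"jaw":-1,"tx":35.6,"ty":-48.5,"tz":0,"ax":0,"ay":0,"az":35.8}]' 40
```

```text
clock: 1.35
position: [0.5842, 0.0404, 0.2307]
ee_rot: [-0.0, -0.108, 0.994, -0.0]
contact_force: [-0.4, 0.5, 0.4]
width: -0.0002
gripper_force: 0.0
```

```bash
python3 -m pendant '[{"jaw":-1,"tx":0,"ty":0,"tz":-5,"ax":0,"ay":0,"az":0},{"jaw":-1,"tx":0,"ty":0,"tz":-10,"ax":0,"ay":0,"az":0},{"jaw":-1,"tx":0,"ty":0,"tz":-12.6,"ax":0,"ay":0,"az":0},{"jaw":-1,"tx":0,"ty":0,"tz":-12.6,"ax":0,"ay":0,"az":0}]'
python3 - <<'E'
from h import *
d=cap('scene'); cv2.imwrite('pics/s1.png',cv2.resize(d['pixels'][190:350,280:440],None,fx=3.5,fy=3.5,interpolation=2))
E
```

```text
clock: 1.85
position: [0.5814, 0.0431, 0.1027]
ee_rot: [-0.003, -0.109, 0.994, 0.001]
contact_force: [0.2, 0.2, 0.2]
width: -0.0003
gripper_force: 0.0
```

View pics/s1.png

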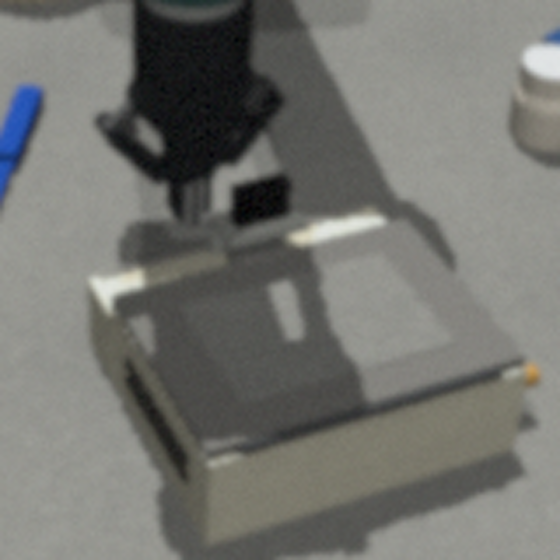

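The closed fingers (crop (190,200)) stand just to the unit's -y side of the tab (260,200), with a small gap. I'll push along the unit's +y.

```bash
python3 -m pendant '[{"jaw":-1,"tx":-0.3,"ty":1.5,"tz":0,"ax":0,"ay":0,"az":0},{"jaw":-1,"tx":-0.6,"ty":2.6,"tz":0,"ax":0,"ay":0,"az":0},{"jaw":-1,"tx":-0.8,"ty":3.6,"tz":0,"ax":0,"ay":0,"az":0},{"jaw":-1,"tx":-1,"ty":4.6,"tz":0,"ax":0,"ay":0,"az":0},{"jaw":-1,"tx":-1.2,"ty":5.6,"tz":0,"ax":0,"ay":0,"az":0},{"jaw":-1,"tx":-1.5,"ty":6.6,"tz":0,"ax":0,"ay":0,"az":0},{"jaw":-1,"tx":-1.7,"ty":7.4,"tz":0,"ax":0,"ay":0,"az":0},{"jaw":-1,"tx":-1.8,"ty":8.2,"tz":0,"ax":0,"ay":0,"az":0},{"jaw":-1,"tx":-1.8,"ty":8.2,"tz":0,"ax":0,"ay":0,"az":0}]'
cat >> h.py <<'E'
def tab():
    d=cap('top'); m=cv2.inRange(d['pixels'],(0,0,0),(60,60,60)); return d
E
python3 - <<'E'
from h import *
d=cap('scene'); cv2.imwrite('pics/s2.png',cv2.resize(d['pixels'][190:350,280:440],None,fx=3.5,fy=3.5,interpolation=2))
E
```

```text
clock: 3.02
position: [0.5648, 0.126, 0.105]
ee_rot: [-0.001, -0.109, 0.994, 0.0]
contact_force: [-0.1, 0.5, 0.9]
width: -0.0001
gripper_force: 0.0
```

View pics/s2.png

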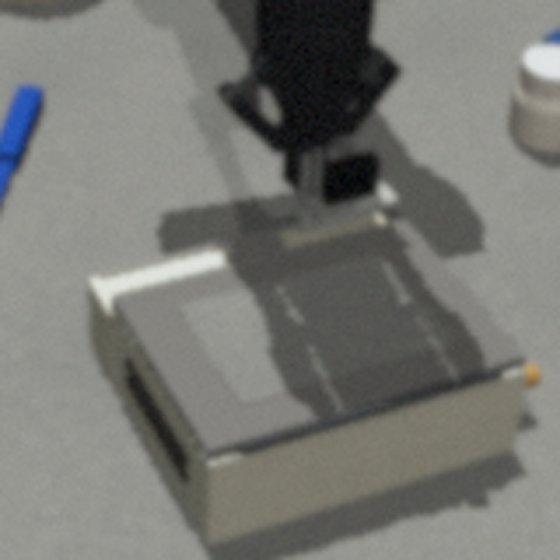

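The fingers are in contact and the tab is now at crop (350,178), about 65 mm along. I'll push on to the stop.

```bash
python3 -m pendant '[{"jaw":-1,"tx":-0.1,"ty":0.4,"tz":0,"ax":0,"ay":0,"az":0},{"jaw":-1,"tx":-0.2,"ty":0.8,"tz":0,"ax":0,"ay":0,"az":0},{"jaw":-1,"tx":-0.2,"ty":0.8,"tz":0,"ax":0,"ay":0,"az":0}]'; python3 -m pendant '[{"jaw":-1,"tx":-0.1,"ty":0.3,"tz":0,"ax":0,"ay":0,"az":0},{"jaw":-1,"tx":-0.1,"ty":0.3,"tz":0,"ax":0,"ay":0,"az":0},{"jaw":-1,"tx":-0.1,"ty":0.3,"tz":0,"ax":0,"ay":0,"az":0}]'
```

```text
clock: 3.45
position: [0.5648, 0.1271, 0.1052]
ee_rot: [0.0, -0.11, 0.994, -0.006]
contact_force: [4.1, -16.4, -0.8]
width: -0.0
gripper_force: 8.0
clock: 3.82
position: [0.5647, 0.1273, 0.1053]
ee_rot: [0.001, -0.11, 0.994, -0.008]
contact_force: [5.0, -22.4, -1.8]
width: -0.0002
gripper_force: 11.4
```

It is against the stop. I'll back off, lift, and go over to the tool.

```bash
python3 -m pendant '[{"jaw":-1,"tx":0.5,"ty":-3,"tz":0,"ax":0,"ay":0,"az":0},{"jaw":-1,"tx":0.5,"ty":-3,"tz":5,"ax":0,"ay":0,"az":0},{"jaw":0,"tx":0.5,"ty":-5,"tz":9,"ax":0,"ay":0,"az":0},{"jaw":0,"tx":0,"ty":-11,"tz":9,"ax":0,"ay":0,"az":-6},{"jaw":0,"tx":-1,"ty":-17,"tz":9,"ax":0,"ay":0,"az":-12.5},{"jaw":0,"tx":-2,"ty":-23,"tz":9,"ax":0,"ay":0,"az":-12.5},{"jaw":0,"tx":-3,"ty":-29,"tz":9,"ax":0,"ay":0,"az":-12.5},{"jaw":0,"tx":-4.1,"ty":-35.5,"tz":9,"ax":0,"ay":0,"az":-12.5},{"jaw":0,"tx":-4.1,"ty":-35.5,"tz":4,"ax":0,"ay":0,"az":-12.5},{"jaw":0,"tx":-4.1,"ty":-35.5,"tz":0,"ax":0,"ay":0,"az":-12.5}]'
python3 - <<'E'
from h import *
d=cap('top'); cv2.imwrite('pics/t3.png',cv2.resize(d['pixels'][130:280,215:465],None,fx=3.2,fy=3.2,interpolation=2))
d=cap('scene'); print(manip.get_state()['position'],manip.get_state()['width'],manip.get_state()['ee_rot'])
E
```

```text
clock: 5.08
position: [0.5209, -0.2201, 0.104]
ee_rot: [0.0, 0.002, 1.0, 0.0]
contact_force: [-0.1, -1.1, -0.2]
width: 0.0429
gripper_force: 0.0
[ 0.51791457 -0.21738365  0.1010401 ] 0.042963128270379625 [-4.44574651e-03  8.35950911e-04  9.99985687e-01  2.85703158e-03]
```

View pics/t3.png

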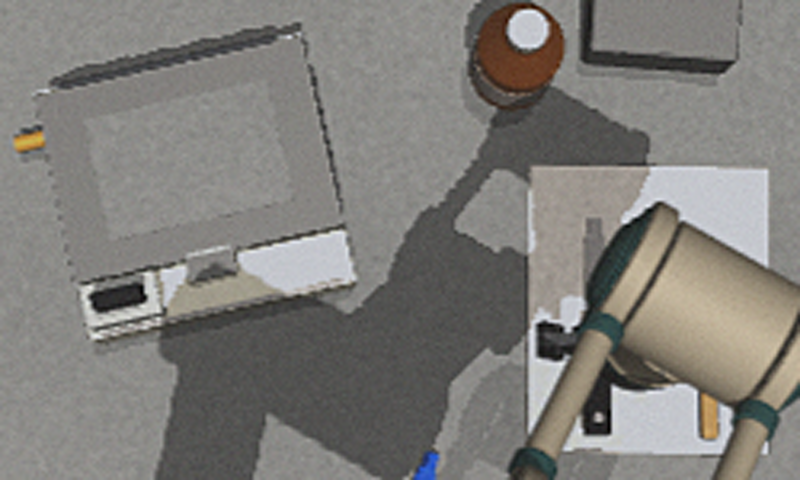

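The guard is fully open (hood at crop (120,300)). The lip is free, its front edge centre near crop (211,277), which is top pixel (281,216.6). The gripper is over the tool handle.

```bash
python3 -m pendant '[{"jaw":0,"tx":0,"ty":0,"tz":-2,"ax":0,"ay":0,"az":0},{"jaw":0,"tx":0,"ty":0,"tz":-4,"ax":0,"ay":0,"az":0},{"jaw":0,"tx":0,"ty":0,"tz":-5,"ax":0,"ay":0,"az":0},{"jaw":0,"tx":0,"ty":0,"tz":-5,"ax":0,"ay":0,"az":0},{"jaw":0,"tx":0,"ty":0,"tz":-5,"ax":0,"ay":0,"az":0}]'
python3 - <<'E'
from h import *
t=load('top'); c=np.array([.672,.1043]); R=np.array([[np.cos(.218),-np.sin(.218)],[np.sin(.218),np.cos(.218)]])
P=onplane(t,[(215+a/3.2,130+b/3.2) for a,b in((188,283),(235,272),(211.5,277.5))],.078); print(P.round(4), ((P[:,:2]-c)@R).round(4))
s=cap('scene'); cv2.imwrite('pics/s4.png',cv2.resize(s['pixels'][220:345,150:290],None,fx=4.5,fy=4.5,interpolation=2))
E
```

```text
clock: 5.8
position: [0.5223, -0.2192, 0.0564]
ee_rot: [0.001, -0.0, 1.0, -0.0]
contact_force: [-0.6, 0.3, -0.7]
width: 0.0427
gripper_force: 0.0
[[0.5725 0.106  0.078 ]
 [0.5811 0.0687 0.078 ]
 [0.5768 0.0873 0.078 ]] [[-0.0968  0.0232]
 [-0.0965 -0.0151]
 [-0.0966  0.004 ]]
```

View pics/s4.png

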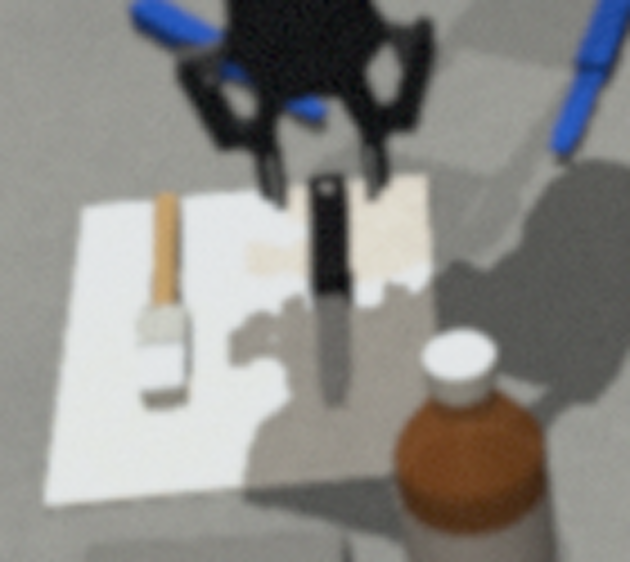

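The fingers (crop (270,185) and (375,180)) straddle the handle (330,230). The lip is confirmed at (0.577, 0.087). Descending.

```bash
python3 -m pendant '[{"jaw":0,"tx":0,"ty":-0.35,"tz":-2,"ax":0,"ay":0,"az":0},{"jaw":0,"tx":0,"ty":-0.35,"tz":-4,"ax":0,"ay":0,"az":0},{"jaw":0,"tx":0,"ty":-0.35,"tz":-5,"ax":0,"ay":0,"az":0},{"jaw":0,"tx":0,"ty":-0.35,"tz":-5,"ax":0,"ay":0,"az":0},{"jaw":-0.3,"tx":0,"ty":-0.35,"tz":-5,"ax":0,"ay":0,"az":0},{"jaw":-0.3,"tx":0,"ty":-0.35,"tz":-5,"ax":0,"ay":0,"az":0}]' 30
```

```text
clock: 6.6
position: [0.5221, -0.2227, 0.0061]
ee_rot: [0.001, 0.0, 1.0, -0.0]
contact_force: [-0.4, 0.9, -0.7]
width: 0.03
gripper_force: 0.0
```

```bash
python3 -m pendant '[{"jaw":-1,"tx":0,"ty":0,"tz":-0.1,"ax":0,"ay":0,"az":0},{"jaw":-1,"tx":0,"ty":0,"tz":-0.1,"ax":0,"ay":0,"az":0},{"jaw":-1,"tx":0,"ty":0,"tz":-0.1,"ax":0,"ay":0,"az":0}]' 90
```

```text
clock: 6.98
position: [0.5221, -0.2227, 0.0059]
ee_rot: [0.001, 0.0, 1.0, -0.0]
contact_force: [-1.7, 0.7, 8.4]
width: 0.0198
gripper_force: 88.2
```

```bash
python3 -m pendant '[{"jaw":-1,"tx":0,"ty":0,"tz":1,"ax":0,"ay":0,"az":0},{"jaw":-1,"tx":-1,"ty":0,"tz":4,"ax":0,"ay":0,"az":0},{"jaw":-1,"tx":-4,"ty":2,"tz":8,"ax":0,"ay":0,"az":0},{"jaw":-1,"tx":-7,"ty":7,"tz":12,"ax":0,"ay":0,"az":0},{"jaw":-1,"tx":-9.5,"ty":12,"tz":12,"ax":0,"ay":0,"az":4},{"jaw":-1,"tx":-9.5,"ty":17,"tz":12,"ax":0,"ay":0,"az":8},{"jaw":-1,"tx":-9.5,"ty":22,"tz":12,"ax":0,"ay":0,"az":12.5},{"jaw":-1,"tx":-9.5,"ty":27.7,"tz":12,"ax":0,"ay":0,"az":12.5},{"jaw":-1,"tx":-9.5,"ty":27.7,"tz":8,"ax":0,"ay":0,"az":12.5},{"jaw":-1,"tx":-9.5,"ty":27.7,"tz":8,"ax":0,"ay":0,"az":12.5}]'
python3 - <<'E'
from h import *
t=cap('top'); a=cv2.resize(t['pixels'][165:290,225:385],None,fx=4,fy=4,interpolation=2)
s=cap('scene'); b=cv2.resize(s['pixels'][190:315,250:410],None,fx=4,fy=4,interpolation=2)
cv2.imwrite('pics/s5.png',cv2.resize(np.vstack([a,b]),None,fx=.6,fy=.6,interpolation=cv2.INTER_AREA))
cv2.imwrite('pics/s5t.png',a);cv2.imwrite('pics/s5s.png',b)
E
```

```text
clock: 8.22
position: [0.4238, 0.0554, 0.0829]
ee_rot: [-0.003, -0.11, 0.994, 0.0]
contact_force: [0.2, -0.0, -1.5]
width: 0.0194
gripper_force: 88.4
```

View pics/s5.png

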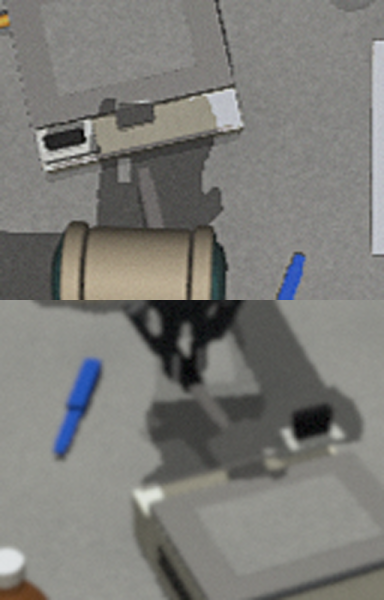

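The top half shows the blade with its tip near top px (282.5,233), pointing at the lip (281,217). In the bottom half the tip is near scene px (343,241), in front of the step. I'll triangulate the tip and check that it is level.

```bash
python3 - <<'E'
from h import *
t=load('top'); s=load('scene')
p=manip.get_state()['position']; q=manip.get_state()['ee_rot']
from scipy.spatial.transform import Rotation as Ro
R=Ro.from_quat([q[1],q[2],q[3],q[0]]); print(p.round(4),R.as_matrix().round(3).tolist())
ux=np.array([np.cos(.218),np.sin(.218),0]); 
tip=p+np.array([0,0,.007])+.11*ux; base=p+np.array([0,0,.007])+.03*ux
print('pred tip',tip.round(4),proj(t,[tip,base]).round(1).tolist(),proj(s,[tip,base]).round(1).tolist())
def tri(a,b):
    o1,r1=rays(t,[a]);o2,r2=rays(s,[b]); A=np.c_[r1[0],-r2[0]]; k=np.linalg.lstsq(A,o2-o1,rcond=None)[0]
    p,q=o1+k[0]*r1[0],o2+k[1]*r2[0]; return ((p+q)/2).round(4),np.linalg.norm(p-q).round(4)
print('tri',tri((282.5,233),(343,240.8)))
# blade points: along the predicted blade, depth-derived points from the top camera and scene
for n,d in(('t',t),('s',s)):
    for f in (.05,.06,.07,.08,.09,.1,.106,.112,.12):
        c=proj(d,[p+np.array([0,0,.0085])+f*ux])[0]; print(n,f,c.round(1),bydepth(d,[c])[0].round(4), d['pixels'][int(c[1]+.5),int(c[0]+.5)])
E
```

```text
[0.4267 0.0543 0.0849] [[-0.976, -0.216, -0.0], [-0.216, 0.976, -0.0], [0.0, -0.0, -1.0]]
pred tip [0.5341 0.0781 0.0919] [[284.3, 233.2], [291.2, 264.4]] [[343.4, 242.6], [330.4, 225.5]]
tri (array([0.5338, 0.0797, 0.0973]), np.float64(0.005))
t 0.05 [289.4 256.6] [0.4755 0.0654 0.089 ] [108 111 111]
t 0.06 [288.6 252.7] [0.4852 0.0673 0.0933] [100 104 107]
t 0.07 [287.7 248.8] [0.495  0.0695 0.0929] [103 105 108]
t 0.08 [286.8 244.8] [0.505 0.072 0.088] [101 105 108]
t 0.09 [286.  240.9] [0.5148 0.0743 0.0863] [103 106 107]
t 0.1 [285.1 237.1] [0.5246 0.0764 0.0867] [103 104 107]
t 0.106 [284.6 234.7] [0.5306 0.0778 0.0855] [105 108 112]
t 0.112 [284.1 232.4] [ 0.542   0.086  -0.0064] [71 75 75]
t 0.12 [283.4 229.3] [ 0.55    0.0875 -0.0008] [49 55 57]
s 0.05 [333.5 229.1] [0.4769 0.0649 0.0943] [101 105 108]
s 0.06 [335.1 231.2] [0.484  0.0676 0.0925] [ 99 104 104]
s 0.07 [336.7 233.4] [0.4936 0.0698 0.0923] [ 95  99 101]
s 0.08 [338.4 235.5] [0.503  0.072  0.0921] [91 96 98]
s 0.09 [340.  237.7] [0.5156 0.0736 0.0941] [ 97  99 102]
s 0.1 [341.7 239.9] [0.524  0.076  0.0931] [ 98 102 104]
s 0.106 [342.7 241.3] [0.5297 0.0774 0.093 ] [ 95  98 101]
s 0.112 [343.7 242.6] [0.5308 0.0798 0.0894] [84 89 89]
s 0.12 [345.1 244.4] [0.4282 0.1079 0.0053] [82 85 86]
```

The tip is where predicted (0.534, 0.078), level, and in line with the lip. I'll lower it to the gap height and insert.

```bash
python3 -m pendant '[{"jaw":-1,"tx":0,"ty":0,"tz":-1.5,"ax":0,"ay":0,"az":0},{"jaw":-1,"tx":0,"ty":0,"tz":-2.8,"ax":0,"ay":0,"az":0},{"jaw":-1,"tx":0,"ty":0,"tz":-2.8,"ax":0,"ay":0,"az":0},{"jaw":-1,"tx":0,"ty":0,"tz":-2.8,"ax":0,"ay":0,"az":0}]'; python3 -m pendant '[{"jaw":-1,"tx":1,"ty":0.2,"tz":0,"ax":0,"ay":0,"az":0},{"jaw":-1,"tx":2,"ty":0.4,"tz":0,"ax":0,"ay":0,"az":0},{"jaw":-1,"tx":3,"ty":0.65,"tz":0,"ax":0,"ay":0,"az":0},{"jaw":-1,"tx":4,"ty":0.9,"tz":0,"ax":0,"ay":0,"az":0},{"jaw":-1,"tx":4.9,"ty":1.1,"tz":0,"ax":0,"ay":0,"az":0},{"jaw":-1,"tx":4.9,"ty":1.1,"tz":0,"ax":0,"ay":0,"az":0}]'
```

```text
clock: 8.82
position: [0.427, 0.0543, 0.0568]
ee_rot: [0.0, -0.108, 0.994, -0.0]
contact_force: [-0.8, 0.1, -1.4]
width: 0.0199
gripper_force: 88.5
clock: 9.57
position: [0.4765, 0.0658, 0.0563]
ee_rot: [0.0, -0.109, 0.994, -0.0]
contact_force: [-0.6, 0.2, -0.9]
width: 0.0198
gripper_force: 88.5
```

```bash
python3 -m pendant '[{"jaw":-1,"tx":0.5,"ty":0.1,"tz":0,"ax":0,"ay":0,"az":0},{"jaw":-1,"tx":1.2,"ty":0.27,"tz":0,"ax":0,"ay":0,"az":0},{"jaw":-1,"tx":2,"ty":0.45,"tz":0,"ax":0,"ay":0,"az":0},{"jaw":-1,"tx":2.8,"ty":0.6,"tz":0,"ax":0,"ay":0,"az":0},{"jaw":-1,"tx":2.8,"ty":0.6,"tz":0,"ax":0,"ay":0,"az":0}]'
python3 - <<'E'
from h import *
t=cap('top'); s=cap('scene'); p=manip.get_state()['position']; print(p)
ux=np.array([np.cos(.218),np.sin(.218),0])
for n,d in(('t',t),('s',s)):
    for f in (.04,.05,.06,.07,.09,.1):
        c=proj(d,[p+np.array([0,0,.0085])+f*ux])[0]; print(n,f,c.round(1),bydepth(d,[c])[0].round(4))
E
```

```text
clock: 10.2
position: [0.5046, 0.0717, 0.0564]
ee_rot: [0.0, -0.109, 0.994, 0.0]
contact_force: [-0.3, 0.1, -1.2]
width: 0.0199
gripper_force: 88.5
[0.50327201 0.07163199 0.05619063]
t 0.04 [284.2 230.6] [0.5172 0.0508 0.4586]
t 0.05 [283.4 226.8] [0.5245 0.0527 0.4542]
t 0.06 [282.6 223. ] [0.532  0.0547 0.448 ]
t 0.07 [281.7 219.2] [0.5403 0.0575 0.4332]
t 0.09 [280.  211.6] [0.5893 0.0896 0.0828]
t 0.1 [279.2 207.8] [0.5995 0.0922 0.0776]
s 0.04 [344.6 253.4] [0.5415 0.0805 0.0641]
s 0.05 [346.3 255.7] [0.5535 0.0821 0.0658]
s 0.06 [348.  258.1] [0.5637 0.0842 0.0662]
s 0.07 [349.8 260.4] [0.587  0.0829 0.0772]
s 0.09 [353.3 265.3] [0.6107 0.086  0.0809]
s 0.1 [355.1 267.7] [0.617  0.0889 0.0783]
```

The blade is under the lip (visible at z≈0.066 up to the lip) with no contact forces. I'll lever along the hinge arc.

```bash
python3 -m pendant '[{"jaw":-1,"tx":0,"ty":0,"tz":0.6,"ax":0,"ay":0,"az":0},{"jaw":-1,"tx":0,"ty":0,"tz":1.7,"ax":0,"ay":0,"az":0},{"jaw":-1,"tx":0.1,"ty":0.03,"tz":2.9,"ax":0,"ay":0,"az":0},{"jaw":-1,"tx":0.3,"ty":0.07,"tz":4.1,"ax":0,"ay":0,"az":0},{"jaw":-1,"tx":0.64,"ty":0.14,"tz":5.3,"ax":0,"ay":0,"az":0},{"jaw":-1,"tx":1.05,"ty":0.23,"tz":6.4,"ax":0,"ay":0,"az":0},{"jaw":-1,"tx":1.56,"ty":0.35,"tz":7.5,"ax":0,"ay":0,"az":0},{"jaw":-1,"tx":1.56,"ty":0.35,"tz":7.5,"ax":0,"ay":0,"az":0}]' 110
cat > chk.py <<'E'
from h import *
s=cap('scene'); p=manip.get_state()['position']; print(p.round(4),manip.get_state()['contact_force'].round(2))
c,si=np.cos(.218),np.sin(.218); U=np.array([[c,-si],[si,c]])
# cover plane: depth points of scene camera in unit frame, x in(-100..90), |y|<90, z>.07
v,u=np.mgrid[150:345,295:445]; px=np.c_[u.ravel(),v.ravel()]; X=bydepth(s,px); l=(X[:,:2]-[.672,.1073])@U
for y0,y1 in((-.1,-.04),(.04,.1)):
    m=(l[:,1]>y0)&(l[:,1]<y1)&(l[:,0]>-.1)&(l[:,0]<.12)&(X[:,2]>.074)
    if m.sum()>20:
        r=np.array([X[m,2]-.074,.08-l[m,0]]); th=np.arctan2(r[0],r[1]); k=np.hypot(*r)>.06; print(y0,m.sum(),'theta deg pct',np.degrees(np.percentile(th[k],[10,25,50,75,90])).round(1),'maxz',X[m,2].max().round(3))
ux=np.array([c,si,0])
for f in (.04,.05,.06,.07,.08,.09,.1):
    q=proj(s,[p+np.array([0,0,.0085])+f*ux])[0]; print(f,(bydepth(s,[q])[0]-p).round(4),end=' ')
E
python3 chk.py
```

```text
clock: 11.3
position: [0.5211, 0.0753, 0.1326]
ee_rot: [0.002, -0.109, 0.994, -0.0]
contact_force: [0.5, -0.1, -0.7]
width: 0.0193
gripper_force: 112.5
[0.5207 0.0752 0.1321] [ 0.19 -0.96 -1.8 ]
-0.1 1930 theta deg pct [31.3 31.9 32.7 33.8 34.8] maxz 0.159
0.04 1717 theta deg pct [31.1 31.9 32.7 33.7 34.7] maxz 0.159
0.04 [0.038  0.0089 0.0077] 0.05 [0.0486 0.0109 0.0083] 0.06 [0.0889 0.0052 0.0309] 0.07 [0.0951 0.0081 0.0285] 0.08 [0.1    0.0115 0.025 ] 0.09 [0.1075 0.0141 0.0235] 0.1 [0.1094 0.0184 0.0176]
```

The cover is at about 32° and the tool has not slipped in the grip. Continuing to about 78°.

```bash
python3 -m pendant '[{"jaw":-1,"tx":0.73,"ty":0.16,"tz":1.26,"ax":0,"ay":0,"az":0},{"jaw":-1,"tx":1.6,"ty":0.35,"tz":2.44,"ax":0,"ay":0,"az":0},{"jaw":-1,"tx":2.56,"ty":0.57,"tz":3.5,"ax":0,"ay":0,"az":0},{"jaw":-1,"tx":3.64,"ty":0.8,"tz":4.5,"ax":0,"ay":0,"az":0},{"jaw":-1,"tx":4.8,"ty":1.06,"tz":5.3,"ax":0,"ay":0,"az":0},{"jaw":-1,"tx":6.05,"ty":1.34,"tz":6.05,"ax":0,"ay":0,"az":0},{"jaw":-1,"tx":7.37,"ty":1.63,"tz":6.6,"ax":0,"ay":0,"az":0},{"jaw":-1,"tx":8.7,"ty":1.93,"tz":7,"ax":0,"ay":0,"az":0},{"jaw":-1,"tx":8.7,"ty":1.93,"tz":7,"ax":0,"ay":0,"az":0},{"jaw":-1,"tx":8.7,"ty":1.93,"tz":7,"ax":0,"ay":0,"az":0}]'
sed -i 's/mgrid\[150:345/mgrid[100:345/' chk.py; python3 chk.py
```

```text
clock: 12.6
position: [0.6062, 0.0945, 0.2012]
ee_rot: [0.0, -0.109, 0.994, 0.0]
contact_force: [0.1, 0.2, -1.1]
width: 0.019
gripper_force: 112.6
[0.6059 0.0944 0.2012] [-0.34  0.02 -1.68]
-0.1 2100 theta deg pct [58.  79.3 80.2 81.2 82.4] maxz 0.307
0.04 1916 theta deg pct [56.6 79.  80.  81.  82.1] maxz 0.315
0.04 [0.0387 0.0088 0.0083] 0.05 [0.0465 0.0115 0.0069] 0.06 [0.0541 0.0143 0.0052] 0.07 [0.0667 0.0157 0.0073] 0.08 [0.1141 0.0058 0.0355] 0.09 [0.1206 0.0088 0.0333] 0.1 [0.1193 0.0144 0.0252]
```

The cover is at about 79°. I'll withdraw and return to the mat.

```bash
python3 -m pendant '[{"jaw":-1,"tx":-2,"ty":-0.4,"tz":0,"ax":0,"ay":0,"az":0},{"jaw":-1,"tx":-6,"ty":-1.3,"tz":0,"ax":0,"ay":0,"az":0},{"jaw":-1,"tx":-11,"ty":-2.4,"tz":0,"ax":0,"ay":0,"az":0},{"jaw":-1,"tx":-14,"ty":-5,"tz":0,"ax":0,"ay":0,"az":0},{"jaw":-1,"tx":-14,"ty":-10,"tz":0,"ax":0,"ay":0,"az":-4},{"jaw":-1,"tx":-13,"ty":-15,"tz":0,"ax":0,"ay":0,"az":-8},{"jaw":-1,"tx":-11,"ty":-20,"tz":0,"ax":0,"ay":0,"az":-12.5},{"jaw":-1,"tx":-9,"ty":-26,"tz":-2,"ax":0,"ay":0,"az":-12.5},{"jaw":-1,"tx":-8.4,"ty":-31.7,"tz":-6,"ax":0,"ay":0,"az":-12.5},{"jaw":-1,"tx":-8.4,"ty":-31.7,"tz":-10,"ax":0,"ay":0,"az":-12.5}]'; python3 -m pendant '[{"jaw":-1,"tx":0,"ty":0,"tz":-3,"ax":0,"ay":0,"az":0},{"jaw":-1,"tx":0,"ty":0,"tz":-5,"ax":0,"ay":0,"az":0},{"jaw":-1,"tx":0,"ty":0,"tz":-6,"ax":0,"ay":0,"az":0},{"jaw":-1,"tx":0,"ty":0,"tz":-6,"ax":0,"ay":0,"az":0},{"jaw":-1,"tx":0,"ty":0,"tz":-6,"ax":0,"ay":0,"az":0}]'
python3 - <<'E'
from h import *
s=cap('scene'); p=manip.get_state()['position']; print(p)
for f in (.04,.05,.06,.07,.08,.09,.1,.107):
    q=proj(s,[p+np.array([f,0,.0085])])[0]; print(f,(bydepth(s,[q])[0]-p).round(4))
E
python3 chk.py | head -3
```

```text
clock: 13.9
position: [0.5237, -0.227, 0.1013]
ee_rot: [0.002, 0.002, 1.0, -0.002]
contact_force: [0.4, 0.9, -1.4]
width: 0.0191
gripper_force: 112.6
clock: 14.52
position: [0.5228, -0.2229, 0.0423]
ee_rot: [0.001, -0.0, 1.0, -0.0]
contact_force: [0.1, -0.9, -0.4]
width: 0.0193
gripper_force: 112.6
[ 0.52291079 -0.22291458  0.04244969]
0.04 [ 0.0377 -0.0002  0.0066]
0.05 [ 0.0486 -0.0001  0.0073]
0.06 [ 0.0582 -0.0001  0.007 ]
0.07 [ 0.0698 -0.      0.0083]
0.08 [0.0824 0.0002 0.0106]
0.09 [ 0.0883 -0.0001  0.007 ]
0.1 [1.007e-01 1.000e-04 9.100e-03]
0.107 [0.1073 0.     0.0088]
[ 0.5228 -0.2229  0.0424] [-0.06  0.68 -0.62]
-0.1 1929 theta deg pct [79.1 79.7 80.3 81.3 82.5] maxz 0.231
0.04 1698 theta deg pct [78.9 79.6 80.3 81.3 82.5] maxz 0.231
```

The cover stands by itself and the blade is still level. I'll lower it gently.

```bash
python3 -m pendant '[{"jaw":-1,"tx":0,"ty":0,"tz":-1.5,"ax":0,"ay":0,"az":0},{"jaw":-1,"tx":0,"ty":0,"tz":-2.8,"ax":0,"ay":0,"az":0},{"jaw":-1,"tx":0,"ty":0,"tz":-3.4,"ax":0,"ay":0,"az":0},{"jaw":-1,"tx":0,"ty":0,"tz":-3.6,"ax":0,"ay":0,"az":0},{"jaw":-1,"tx":0,"ty":0,"tz":-3.6,"ax":0,"ay":0,"az":0},{"jaw":-1,"tx":0,"ty":0,"tz":-3.6,"ax":0,"ay":0,"az":0}]' 40
```

```text
clock: 15.38
position: [0.5211, -0.222, 0.006]
ee_rot: [-0.001, 0.0, 1.0, 0.001]
contact_force: [-3.6, 2.1, 8.8]
width: 0.0195
gripper_force: 114.0
```

```bash
python3 -m pendant '[{"jaw":-0.3,"tx":0,"ty":0,"tz":0,"ax":0,"ay":0,"az":0},{"jaw":-0.1,"tx":0,"ty":0,"tz":0,"ax":0,"ay":0,"az":0},{"jaw":0,"tx":0,"ty":0,"tz":0,"ax":0,"ay":0,"az":0},{"jaw":0,"tx":0,"ty":0,"tz":1,"ax":0,"ay":0,"az":0},{"jaw":0,"tx":0,"ty":0,"tz":4,"ax":0,"ay":0,"az":0},{"jaw":0,"tx":0,"ty":0,"tz":9,"ax":0,"ay":0,"az":0},{"jaw":0,"tx":-6,"ty":2,"tz":14,"ax":0,"ay":0,"az":0},{"jaw":0,"tx":-12,"ty":4,"tz":16,"ax":0,"ay":0,"az":0},{"jaw":0,"tx":-18,"ty":6,"tz":16,"ax":0,"ay":0,"az":0},{"jaw":0,"tx":-18,"ty":6,"tz":16,"ax":0,"ay":0,"az":0}]'
python3 -m pendant '[{"jaw":0,"tx":0,"ty":0,"tz":0,"ax":0,"ay":0,"az":0},{"jaw":0,"tx":0,"ty":0,"tz":0,"ax":0,"ay":0,"az":0}]'
python3 - <<'E'
from h import *
s=cap('scene'); t=cap('top')
P0=np.array([.522,-.2227,.015])
for f in (-.06,-.03,0,.02,.05,.07,.09,.105):
    print(f,[bydepth(d,[proj(d,[P0+[f,0,0]])[0]])[0].round(4).tolist() for d in (s,t)], t['pixels'][tuple(proj(t,[P0+[f,0,0]])[0].round().astype(int)[::-1])])
m=cv2.inRange(t['pixels'],(0,0,0),(60,60,60)); x0,y0,x1,y1=235,200,265,240
pts=cv2.findNonZero(m[y0:y1,x0:x1]); print('tab',onplane(t,[pts.reshape(-1,2).mean(0)+[x0,y0]],.122))
E
python3 chk.py | head -3
```

```text
clock: 16.62
position: [0.3389, -0.1608, 0.1661]
ee_rot: [-0.0, 0.0, 1.0, 0.0]
contact_force: [-0.8, -1.1, -0.0]
width: 0.0426
gripper_force: 0.0
clock: 16.88
position: [0.3441, -0.1638, 0.1658]
ee_rot: [0.001, 0.0, 1.0, -0.001]
contact_force: [0.4, 0.6, -1.5]
width: 0.0424
gripper_force: 0.0
-0.06 [[0.468, -0.2223, 0.0197], [0.462, -0.222, 0.0202]] [59 58 57]
-0.03 [[0.4954, -0.2224, 0.0177], [0.4918, -0.2218, 0.0216]] [52 52 51]
0 [[0.5277, -0.2223, 0.0197], [0.5216, -0.2216, 0.023]] [56 50 52]
0.02 [[0.5493, -0.2221, 0.0212], [0.5417, -0.222, 0.0202]] [54 52 54]
0.05 [[0.5694, -0.2229, 0.0127], [0.5723, -0.2231, 0.012]] [177 179 186]
0.07 [[0.5904, -0.2228, 0.0136], [0.5917, -0.2223, 0.0178]] [173 175 181]
0.09 [[0.61, -0.2229, 0.0132], [0.6119, -0.2225, 0.0162]] [173 175 177]
0.105 [[0.6261, -0.2228, 0.0142], [0.627, -0.2227, 0.0147]] [174 173 180]
tab [[0.56072334 0.15740753 0.122     ]]
[ 0.3435 -0.1633  0.1651] [-0.11 -0.71 -0.56]
-0.1 1921 theta deg pct [79.1 79.7 80.4 81.4 82.5] maxz 0.23
0.04 1695 theta deg pct [79.  79.6 80.3 81.3 82.4] maxz 0.232
```

The tool lies flat where it was, the cover is at about 79°, and the guard is at its stop. Handing in.

```bash
python3 -c "
from rig import manip; print(manip.sign_off())"
```

```text
the job is handed in; nothing more can be done
None
```

The job is handed in, with no verdict returned: the guard is open against its stop, the cover stands by itself at about 79°, the blade tool lies flat on the mat and let go, and I didn't re-measure the brush, bottle, beaker, jar and rack at the end.

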